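Weigh the putter head kept behind the paint jars

TASK

In the club workshop, the putter head to be weighed lies behind a row of three paint jars: first move all three jars out onto the black side mat, then fetch the putter head and lay it flat in the middle of the scale's pink pad, and leave it there. After that put the jars back in the tray, each standing wholly on the disc of its own cap's colour (they may have stood in the wrong order), and keep the jars upright all the time.

Things in the scene. Friction and masses are not known exactly. Their poses are not given: they have to be found in the camera images.
- jar_red: closed upright paint jar, white with a red band and a red screw cap; 40 mm diameter up to 80 mm, cap 36 mm diameter from 80 to 100 mm height, about 130 g. Origin: centre of its underside, z up. At the start it stands on one of the three discs of the tray, not necessarily its own.
- jar_blue: closed upright paint jar, white with a blue band and a blue screw cap; 40 mm diameter up to 80 mm, cap 36 mm diameter from 80 to 100 mm height, about 130 g. Origin: centre of its underside, z up. At the start it stands on one of the three discs of the tray, not necessarily its own.
- jar_yellow: closed upright paint jar, white with a yellow band and a yellow screw cap; 40 mm diameter up to 80 mm, cap 36 mm diameter from 80 to 100 mm height, about 130 g. Origin: centre of its underside, z up. At the start it stands on one of the three discs of the tray, not necessarily its own.
- disc_red: fixed flat red disc on the tray, 64 mm diameter, 3 mm thick; home of the jar with the red cap. Origin: centre of its underside (6 mm above the bench), its top is 3 mm higher. The three discs lie in a row along the tray's y axis, 85 mm apart; which colour lies where changes.
- disc_blue: fixed flat blue disc on the tray, 64 mm diameter, 3 mm thick; home of the jar with the blue cap. Origin: centre of its underside (6 mm above the bench), its top is 3 mm higher. The three discs lie in a row along the tray's y axis, 85 mm apart; which colour lies where changes.
- disc_yellow: fixed flat yellow disc on the tray, 64 mm diameter, 3 mm thick; home of the jar with the yellow cap. Origin: centre of its underside (6 mm above the bench), its top is 3 mm higher. The three discs lie in a row along the tray's y axis, 85 mm apart; which colour lies where changes.
- putter_head: steel putter head (golf): a straight bar 110 mm long along its y, 26 mm wide along its x, 28 mm high, about 330 g, with a round neck stub 12 to 14 mm thick rising near its +y end (45 mm from the centre) to 58 mm height. Origin: centre of the bar's underside, z up. It lies flat on the tray behind the row of jars, 57 mm from the row's centre line.
- scale: fixed white bench scale with a pink square weighing pad, 130 x 130 mm. Origin: on the bench under the middle of the pink pad, x and y along the pad's edges; the pad's top is 45 mm above the origin. The grey display end lies towards its -x, 30 mm high. It does not sink when loaded. On the robot's left or right.
- side_mat: fixed black rubber mat, 280 mm (its x) by 130 mm (its y), 4 mm thick, empty. Origin: centre of its underside, on the bench. The scale is on one side of the robot, the mat on the other.
- bay: fixed plywood tray, 230 (its x, away from the robot) by 270 mm (its y). Origin: centre of its underside, on the bench; floor top at 6 mm, side rims 14 mm, back rim 18 mm high. Disc row at x = -75 mm, y = -85, 0, 85 mm. At its back (x = 84 mm) stand a loose metal cup (48 mm wide, 45 high, y = 75) and a brass collar (44 mm wide, 22 high, y = -75), not part of the job.
There are look-alikes about, which are no part of the job. What is shaped like the jar_red but orange is not meant. Leave any turquoise look-alike of the jar_blue alone.

How it is judged:
By the outcome, as a careful person would: the job done as asked, in the order asked, and still so for the second after the job is handed in, with the robot touching nothing.
It also fails if it takes over 144 s, if anything falls off the work surface, if the arm or the gripper's body presses on something with over 40 N, if the wrist force passes 120 N, or if a joint passes its speed limit or range.

ROBOT

A 6-joint arm with a two-finger parallel gripper is mounted at the origin on the work surface. World frame = base frame: x ahead of the robot, y to its left, z up, the work surface at z = 0. Lengths are in m, angles in rad, forces in N, time in s.
With the tool pointing down it reaches from about 0.35 to 0.925 m from the base axis. Payload 6.4 kg.
Tool frame: the origin (TCP) lies on the centre line of the jaws, within the pads' length; the fingertips stand 19 mm ahead of it and the grasp point (between the pads) is the TCP; z points along the fingers, y is the line along which they close (so a half turn about z gives the same grasp; the last joint's range is limited). The gripper opens to 85 mm and grips with 20 to 120 N. Pads are 22 mm wide; open, the fingers measure 114 mm over their backs; the gripper's body (76 mm by 85 mm) begins 54 mm behind the grasp point. The pads swing forward as they close: fully open they stand 13 mm farther back than shut.
Start: joints at [-1.369, 0.245, 1.558, -0, 1.339, -0.174], TCP at [0.239, -0.605, 0.25] pointing down, gripper open.
Joint ranges: [-3.13, 3.13], [-1.02, 2.26], [0.13, 2.54], [-0.95, 4.09], [0.21, 2.88], [-2.74, 2.74]. Speed limits (rad/s): [2.57, 2.57, 3.14, 3.14, 3.14, 3.14].

INTERFACE

Orientations are given as a rotation vector (axis times angle).
In Python, from workcell import * gives the robot as it stands. The module is installed in compiled form; this text tells all that it offers.
- The arm moves only by the tool jog_arm, never from a script. Its arguments are lists of equal length, an entry for each row: "slide": the shift along the tool's x, y, z each as a share of 40 mm, from -1 to 1, a list of three; "angular": the turn, a rotation vector about the tool's x, y, z each as a share of 4 degrees, from -1 to 1, a list of three; "gripper": the closure, from -1 (fully open) to 1 (shut). A call has 1 to 20 rows; each row shifts and turns the commanded pose from where the row before left it, along the tool's axes as they then stand; what a row does not reach is not made up. A row lasts 1/8 s, in which the tool goes at most 62.5 mm and 10.7 degrees, less where a joint would pass 70% of its speed; a pose out of reach is approached as far as the arm can. A call with a number of a shift or a turn outside -1 to 1 is refused whole. A call with a gripper value outside its range is refused whole. The fingers move at their own pace and stop on an object; the grip force is fixed at half the most. Time passes only in rows, so rows that do not move let the fingers close. It gives the time, the measured TCP pose, the force, the opening and the grip force at its end, in the units of the state.
- get_state(): the state, without advancing time (a new reading comes with each control period).
- read_camera(name): name is "scene" or "side" or "wrist"; returns a dict with "image" (384x512x3 uint8, red, green, blue), "intrinsics" (3x3 intrinsics, pixels), "world_from_camera" (4x4, takes a point from camera to world coordinates); the wrist camera has in their place "tool_from_camera" (4x4, takes a point from camera to tool coordinates, whose origin is the TCP and whose axes are the flange's). Camera axes: x right, y down, z forward; pixel columns grow to the right and rows downward; lengths in m; the calibration is good to about 2 mm. A picture is of the moment at which its call begins: read the wrist's pose just before it. There is no depth.
- hand_in(): hands the job in; it is judged then, once.
The state is a dict: "clock": time; "joints": joint angles; "qd": joint speeds; "effort": joint torques, N m; "position": TCP position; "tcp_rot": TCP orientation; "contact_force": force on the tool from outside, world axes, zero at the start; "wrist_torque": the same for the moment, N m; "grip_width": finger opening in m; "gripper_force": force on a finger pad.
Only numpy, scipy, OpenCV 4.12 (cv2) and the standard library are available. Lean on these libraries where they do the work, as an engineer would, in place of code of your own. Each camera call takes 0.05 s, during which the arm holds its last target. There are 200 camera calls.

## Working session

There is one attempt and no reset: what is moved stays moved. The work goes in short steps, Python scripts to look and compute and a tool call to move; the robot and the scene stay as the last step left them, time stands still between calls to the robot, and variables do not carry over. Pictures are saved under pics/ and viewed, at most 14 in all, crops included, and the job is handed in when it is done.

Besides the shell and the picture viewer there is one more tool, called after "Emit:" by a JSON object that holds its "op" and its "data". jog_arm: Moves the arm, as the interface text tells. Shift numbers are shares of 40 mm and turn numbers shares of 4 degrees, none past 1 either way. Its arguments: {"type":"object","properties":{"slide":{"type":"array","items":{"type":"array","items":{"type":"number"}}},"angular":{"type":"array","items":{"type":"array","items":{"type":"number"}}},"gripper":{"type":"array","items":{"type":"number"}}},"required":["slide","angular","gripper"]}

```bash
mkdir -p pics; python3 - <<'E'
from workcell import *
import cv2,numpy as np
s=get_state();print({k:np.round(v,3).tolist() for k,v in s.items()})
for n in ("scene","side"):
    c=read_camera(n);cv2.imwrite(f"pics/{n}0.png",c["image"][:,:,::-1]);np.savez(f"{n}0.npz",**c)
    print(n,np.round(c["intrinsics"],1).tolist(),np.round(c["world_from_camera"],3).tolist())
c=read_camera("wrist");print(np.round(c["tool_from_camera"],3).tolist())
E
```

```text
{'clock': 0.0, 'joints': [-1.369, 0.246, 1.559, 0.0, 1.339, -0.174], 'qd': [0.0, 0.001, 0.0, -0.001, -0.001, -0.001], 'effort': [-0.001, -42.951, -32.613, -0.0, 0.005, -0.0], 'position': [0.238, -0.604, 0.249], 'tcp_rot': [-3.084, -0.586, 0.0], 'contact_force': [0.611, 0.325, 0.33], 'wrist_torque': [-0.02, -0.036, -0.006], 'gripper_force': 0.0, 'grip_width': 0.086}
scene [[357.5, 0.0, 259.3], [0.0, 357.5, 194.7], [0.0, 0.0, 1.0]] [[-0.688, 0.503, -0.523, 1.023], [0.725, 0.456, -0.516, 0.468], [-0.021, -0.735, -0.678, 0.678], [0.0, 0.0, 0.0, 1.0]]
side [[479.2, 0.0, 254.6], [0.0, 479.2, 188.8], [0.0, 0.0, 1.0]] [[-0.883, -0.322, 0.34, 0.185], [-0.469, 0.622, -0.627, 0.653], [-0.01, -0.713, -0.701, 0.762], [0.0, 0.0, 0.0, 1.0]]
[[0.0, -0.952, -0.308, 0.078], [1.0, -0.0, 0.001, 0.0], [-0.001, -0.308, 0.952, -0.124], [0.0, 0.0, 0.0, 1.0]]
```

View pics/scene0.png

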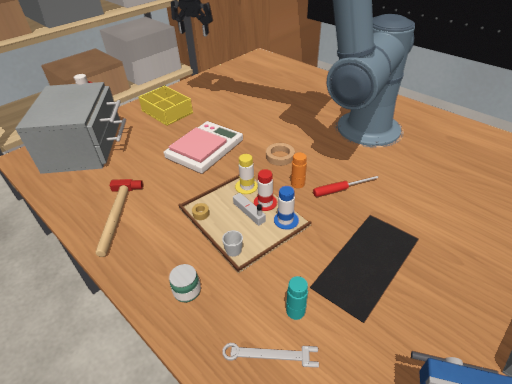

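View pics/side0.png

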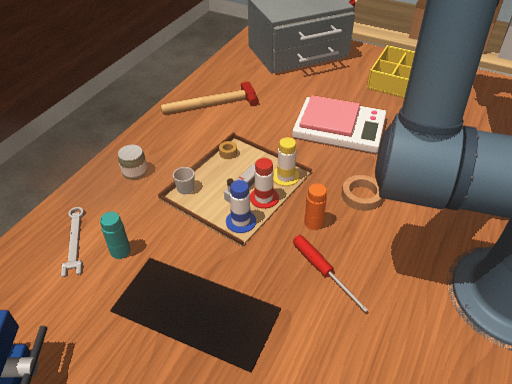

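Scene: yellow jar (246,172), red jar (265,187), blue jar (286,207), each seemingly on its own disc. The putter head is at (248,208) with its neck near (259,209), the pink pad at (200,144) and the black mat at (367,265). Look-alikes: orange jar (299,170) and turquoise jar (297,298). The red cap with a white body at (265,187) fits jar_red, and the blue cap with a white body at (286,207) fits jar_blue. The side view shows the same layout: yellow (287,160), red (263,182), blue (240,205), orange (316,207), turquoise (116,236).

```bash
cat > h.py <<'E'
import cv2,numpy as np
def load(n): return dict(np.load(n))
def ray(c,uv):
    T=c["world_from_camera"];K=c["intrinsics"]
    d=T[:3,:3]@np.linalg.solve(K,[uv[0],uv[1],1.]);return T[:3,3],d/np.linalg.norm(d)
def onz(c,uv,z):
    o,d=ray(c,uv);return o+d*(z-o[2])/d[2]
def tri(rs):
    A=0;b=0
    for o,d in rs:
        P=np.eye(3)-np.outer(d,d);A=A+P;b=b+P@o
    x=np.linalg.solve(A,b);return x,[np.linalg.norm((np.eye(3)-np.outer(d,d))@(x-o)) for o,d in rs]
def mask(c,lo,hi,box=None):
    h=cv2.cvtColor(c["image"],cv2.COLOR_RGB2HSV);m=cv2.inRange(h,np.array(lo),np.array(hi))
    if lo[0]==0 and hi[0]<=8: m|=cv2.inRange(h,np.array([172,*lo[1:]]),np.array([180,*hi[1:]]))
    if box is not None:
        z=np.zeros_like(m);x0,y0,x1,y1=box;z[y0:y1,x0:x1]=255;m&=z
    return m
def blobs(m,amin=15):
    cs,_=cv2.findContours(m,cv2.RETR_EXTERNAL,cv2.CHAIN_APPROX_NONE)
    return sorted([c for c in cs if cv2.contourArea(c)>=amin],key=cv2.contourArea,reverse=True)
E
python3 - <<'E'
from h import *
S=load("scene0.npz");D=load("side0.npz")
B={"scene":(180,140,310,265),"side":(160,130,312,240)}
col={"red":((0,150,90),(8,255,255)),"blue":((105,150,60),(125,255,255)),"yellow":((23,150,120),(34,255,255))}
for n,(lo,hi) in col.items():
    for cn,c in (("scene",S),("side",D)):
        for b in blobs(mask(c,lo,hi,B[cn]),12)[:4]:
            print(n,cn,cv2.contourArea(b),cv2.boundingRect(b),np.round(b[:,0].mean(0),1))
for cn,c,bx,pb in (("scene",S,(300,205,430,325),(160,115,235,170)),("side",D,(100,250,290,370),(295,90,390,145))):
    b=blobs(mask(c,(0,0,0),(180,255,45),bx))[0];q=cv2.minAreaRect(b);q=cv2.approxPolyDP(cv2.convexHull(b),8,True)[:,0]
    print(cn,"mat",[np.round(onz(c,p,.004),3).tolist() for p in q])
    b=blobs(mask(c,(165,60,120),(180,200,255),pb))[0];q=cv2.approxPolyDP(cv2.convexHull(b),5,True)[:,0]
    print(cn,"pad",q.tolist(),[np.round(onz(c,p,.045),3).tolist() for p in q])
a=cv2.resize(S["image"][140:270,170:320],(450,390),interpolation=cv2.INTER_CUBIC)
b=cv2.resize(D["image"][125:255,160:310],(450,390),interpolation=cv2.INTER_CUBIC)
cv2.imwrite("pics/crop0.png",cv2.resize(np.hstack([a,b]),(800,347))[:,:,::-1])
E
```

```text
red scene 152.5 (258, 169, 15, 15) [264.8 175.6]
red scene 145.0 (254, 195, 23, 16) [265.7 202.4]
red side 411.5 (250, 186, 29, 22) [263.3 197.3]
red side 229.5 (255, 158, 18, 18) [263.7 166.2]
red side 35.5 (293, 235, 14, 5) [299.3 237.6]
blue scene 263.0 (274, 212, 24, 17) [285.6 220.3]
blue scene 149.0 (279, 187, 15, 14) [286.  193.1]
blue side 142.5 (227, 214, 29, 19) [238.5 225.2]
blue side 18.5 (233, 186, 15, 6) [240. 189.]
yellow scene 219.5 (235, 179, 22, 15) [246.1 185.9]
yellow scene 124.5 (239, 154, 14, 13) [245.2 159.8]
yellow side 105.0 (280, 138, 15, 10) [287.  142.1]
yellow side 68.5 (274, 168, 24, 17) [282.8 179.1]
scene mat [[0.372, 0.227, 0.004], [0.363, 0.345, 0.004], [0.636, 0.363, 0.004], [0.639, 0.241, 0.004]]
scene pad [[225, 139], [201, 161], [169, 147], [196, 128]] [[0.42, -0.272, 0.045], [0.545, -0.24, 0.045], [0.565, -0.369, 0.045], [0.441, -0.391, 0.045]]
side mat [[0.366, 0.246, 0.004], [0.37, 0.353, 0.004], [0.636, 0.369, 0.004], [0.641, 0.275, 0.004], [0.409, 0.227, 0.004]]Traceback (most recent call last):
  File "<stdin>", line 12, in <module>
IndexError: list index out of range
```

```bash
python3 - <<'E'
from h import *
S=load("scene0.npz");D=load("side0.npz")
caps={"red":((265.5,176.5),(264,167)),"blue":((286.5,194),(240.2,189)),"yellow":((246,160.5),(287.3,146))}
for n,(a,b) in caps.items():
    x,e=tri([ray(S,a),ray(D,b)]);print(n,x.round(4),np.round(e,4))
for cn,c,pb in (("scene",S,(160,115,235,170)),("side",D,(295,90,362,145))):
    h=cv2.cvtColor(c["image"],cv2.COLOR_RGB2HSV)
    m=mask(c,(0,70,110),(8,220,255),pb) if cn=="side" else mask(c,(165,60,120),(180,200,255),pb)|mask(c,(0,60,120),(8,200,255),pb)
    m=cv2.morphologyEx(m,cv2.MORPH_OPEN,np.ones((3,3),np.uint8))
    b=blobs(m)[0];q=cv2.boxPoints(cv2.minAreaRect(b));q=cv2.approxPolyDP(cv2.convexHull(b),5,True)[:,0]
    print(cn,"pad",q.tolist(),[np.round(onz(c,p,.045),3).tolist() for p in q])
a=cv2.resize(S["image"][140:270,170:320],(450,390),interpolation=cv2.INTER_CUBIC)
b=cv2.resize(D["image"][125:255,160:310],(450,390),interpolation=cv2.INTER_CUBIC)
cv2.imwrite("pics/crop0.png",cv2.resize(np.hstack([a,b]),(800,347))[:,:,::-1])
E
```

```text
red [ 0.5186 -0.0058  0.0999] [0.0007 0.0007]
blue [0.5312 0.0735 0.0986] [0.0002 0.0002]
yellow [ 0.5048 -0.0893  0.1001] [0.0007 0.0007]
scene pad [[225, 139], [202, 161], [169, 147], [194, 128]] [[0.42, -0.272, 0.045], [0.543, -0.238, 0.045], [0.565, -0.369, 0.045], [0.445, -0.396, 0.045]]
side pad [[311, 95], [359, 103], [351, 135], [301, 127]] [[0.566, -0.371, 0.045], [0.44, -0.394, 0.045], [0.413, -0.258, 0.045], [0.533, -0.232, 0.045]]
```

View pics/crop0.png

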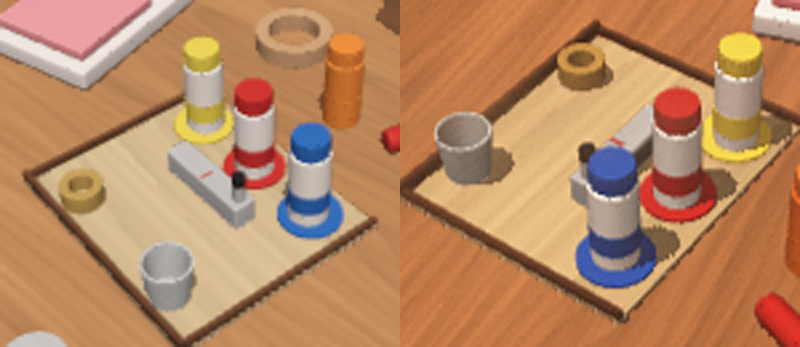

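Crop: every jar stands on the disc of its own colour (scene crop: yellow at 203,90, red at 253,130, blue at 310,180). The targets are the white-bodied jars with coloured caps; the all-orange one at (345,80) isn't a target. The putter head's neck is on the blue-jar side.

Now I turn the tool so that it closes across the row and move to look from above.

```bash
cat > plan.py <<'E'
import numpy as np,sys
from scipy.spatial.transform import Rotation as R
from workcell import get_state
def pose():
    s=get_state();return np.array(s["position"]),R.from_rotvec(s["tcp_rot"]),s
def down(psi):
    c,s=np.cos(np.radians(psi)),np.sin(np.radians(psi));return R.from_matrix(np.array([[c,s,0],[s,-c,0],[0,0,-1.]]))
def go(*legs,psi=None):
    p,r,s=pose();x=r.as_matrix()[:,0];print("t",round(s["clock"],2),"pos",p.round(4),"psi",np.degrees(np.arctan2(x[1],x[0])).round(2),"w",round(s["grip_width"],4))
    if psi is not None:
        e=(r.inv()*down(psi)).as_rotvec(degrees=True)/4;print("turn units",e.round(2));r=down(psi)
    for q in legs:
        q=np.array(q,float);d=r.inv().apply(q-p)/.04;n=int(np.ceil(np.abs(d).max()));print(q.round(4),"units",d.round(2),"rows",n,"each",(d/max(n,1)).round(3));p=q
E
python3 - <<'E'
from h import *;from plan import *
S=load("scene0.npz");D=load("side0.npz")
print("orange",tri([ray(S,(299,159)),ray(D,(316,190))]))
go((.47,-.04,.33),psi=81)
E
```

```text
orange (array([0.39865894, 0.00472459, 0.09467045]), [np.float64(0.001020342019448371), np.float64(0.0010203420194483278)])
t 0.15 pos [ 0.2385 -0.6042  0.2494] psi 21.53 w 0.0857
turn units [-2.000e-02 -1.000e-02 -1.487e+01]
[ 0.47 -0.04  0.33] units [14.84  3.51 -2.01] rows 15 each [ 0.989  0.234 -0.134]
```

Emit:
{"op": "jog_arm", "data": {"slide": [[0,0,0],[0,0,0],[0,0,0],[0,0,0],[0,0,0],[0,0,0],[0,0,0],[0,0,0],[0,0,0],[0,0,0],[0,0,0],[0,0,0],[0,0,0],[0,0,0],[0,0,0]], "angular": [[0,0,-1],[0,0,-1],[0,0,-1],[0,0,-1],[0,0,-1],[0,0,-1],[0,0,-1],[0,0,-1],[0,0,-1],[0,0,-1],[0,0,-1],[0,0,-1],[0,0,-1],[0,0,-1],[0,0,-0.8]], "gripper": [-1,-1,-1,-1,-1,-1,-1,-1,-1,-1,-1,-1,-1,-1,-1]}}

```text
clock: 2.02
position: [0.2385, -0.6044, 0.2498]
tcp_rot: [-2.391, -2.037, -0.001]
contact_force: [0.2, -0.1, -0.1]
grip_width: 0.0854
gripper_force: 0.0
```

```bash
python3 -c "
from plan import *
go((.50,-.06,.35),psi=81)"
```

```text
t 2.02 pos [ 0.2385 -0.6044  0.2498] psi 80.84 w 0.0854
turn units [-0.   -0.01 -0.04]
[ 0.5  -0.06  0.35] units [14.47  4.33 -2.51] rows 15 each [ 0.964  0.288 -0.167]
```

Emit:
{"op": "jog_arm", "data": {"slide": [[0.975,0.28,-0.15],[0.975,0.28,-0.15],[0.975,0.28,-0.15],[0.975,0.28,-0.15],[0.975,0.28,-0.15],[0.975,0.28,-0.15],[0.975,0.28,-0.15],[0.975,0.28,-0.15],[0.975,0.28,-0.15],[0.975,0.28,-0.15],[0.975,0.28,-0.15],[0.975,0.28,-0.15],[0.975,0.28,-0.15],[0.975,0.28,-0.15],[0.975,0.28,-0.15],[0.975,0.28,-0.15],[0.975,0.28,-0.15],[0,0,0],[0,0,0]], "angular": [[0,0,0],[0,0,0],[0,0,0],[0,0,0],[0,0,0],[0,0,0],[0,0,0],[0,0,0],[0,0,0],[0,0,0],[0,0,0],[0,0,0],[0,0,0],[0,0,0],[0,0,0],[0,0,0],[0,0,0],[0,0,0],[0,0,0]], "gripper": [-1,-1,-1,-1,-1,-1,-1,-1,-1,-1,-1,-1,-1,-1,-1,-1,-1,-0.5,-0.5]}}

```text
clock: 4.4
position: [0.533, 0.0188, 0.3518]
tcp_rot: [-2.393, -2.035, 0.001]
contact_force: [1.1, -0.5, 0.1]
grip_width: 0.0643
gripper_force: 0.0
```

```bash
cat >> h.py <<'E'
def wrist(name):
    from workcell import read_camera,get_state
    from scipy.spatial.transform import Rotation as R
    s=get_state();c=read_camera("wrist");T=np.eye(4);T[:3,:3]=R.from_rotvec(s["tcp_rot"]).as_matrix();T[:3,3]=s["position"]
    c=dict(image=c["image"],intrinsics=c["intrinsics"],world_from_camera=T@c["tool_from_camera"])
    np.savez(name+".npz",**c);cv2.imwrite(f"pics/{name}.png",c["image"][:,:,::-1]);return c
E
python3 -c "
from h import *;from plan import *
wrist('w1');go()"
```

```text
t 4.45 pos [0.5329 0.0185 0.3518] psi 80.69 w 0.0642
```

View pics/w1.png

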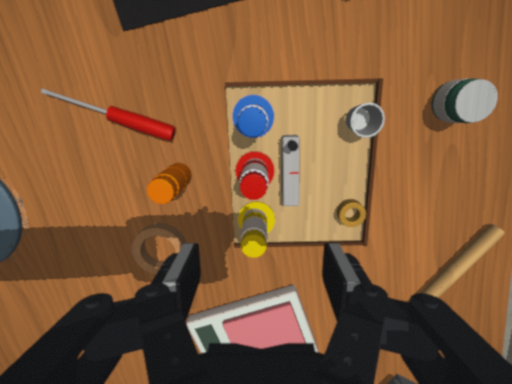

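Wrist view: blue jar (253,116), red cap (253,185) and yellow cap (254,243), the putter head bar at (291,172) with its neck at (292,146), cup (365,120), collar (351,213), and the pad at the bottom. I'll take a second wrist view for triangulation.

Emit:
{"op": "jog_arm", "data": {"slide": [[1,0,0],[1,0,0],[1,0,0],[0,0,0],[0,0,0]], "angular": [[0,0,0],[0,0,0],[0,0,0],[0,0,0],[0,0,0]], "gripper": [-0.5,-0.5,-0.5,-0.5,-0.5]}}

```text
clock: 5.08
position: [0.5525, 0.1364, 0.352]
tcp_rot: [-2.395, -2.033, 0.001]
contact_force: [-1.0, -0.8, 0.2]
grip_width: 0.064
gripper_force: 0.0
```

```bash
python3 - <<'E'
from h import *;from plan import *
wrist('w2');go()
a=load('w1.npz')["image"];b=load('w2.npz')["image"]
cv2.imwrite("pics/c2.png",np.hstack([cv2.resize(a[70:270,210:400],(380,400)),cv2.resize(b[100:300,210:400],(380,400))])[:,:,::-1])
col={"red":((0,150,60),(8,255,255)),"blue":((105,150,40),(125,255,255)),"yellow":((22,140,80),(34,255,255))}
for w in("w1","w2"):
    c=load(w+".npz")
    for n,(lo,hi) in col.items():
        for q in blobs(mask(c,lo,hi,(200,70,400,330)),30): print(w,n,cv2.contourArea(q),cv2.boundingRect(q))
E
```

```text
t 5.12 pos [0.5525 0.1362 0.3522] psi 80.63 w 0.0638
w1 red 545.5 (239, 172, 28, 28)
w1 red 413.0 (235, 151, 39, 32)
w1 blue 1205.0 (234, 96, 39, 41)
w1 yellow 598.0 (237, 201, 39, 32)
w1 yellow 529.0 (240, 230, 27, 28)
w2 red 458.5 (242, 252, 25, 26)
w2 red 346.5 (237, 223, 36, 26)
w2 blue 476.5 (240, 199, 25, 26)
w2 blue 345.5 (236, 173, 36, 28)
w2 yellow 467.0 (242, 301, 24, 26)
w2 yellow 285.5 (239, 268, 36, 24)
```

View pics/c2.png

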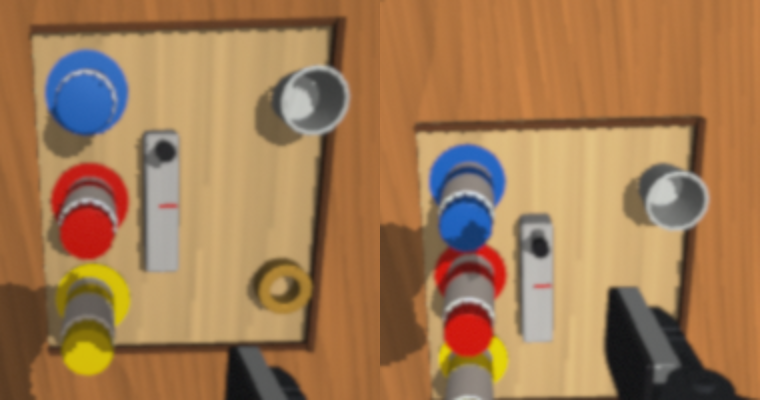

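Both views show the blue, red and yellow jars on their own discs. The putter head's bar runs along the tray's y with its neck towards blue, cup and collar are behind it, and the path to the bar's sides is open.

```bash
python3 - <<'E'
from h import *;from plan import *
A=load("w1.npz");B=load("w2.npz");S=load("scene0.npz");D=load("side0.npz")
caps={"red":((253,186),(254.5,265.5)),"blue":(None,(252.5,212.5)),"yellow":((253.5,244.5),(254,315))}
X={"red":((265.5,176.5),(264,167)),"blue":((286.5,194),(240.2,195)),"yellow":((246,160.5),(287.3,147))}
for n,(a,b) in caps.items():
    if a: print(n,"w1w2 tri",tri([ray(A,a),ray(B,b)])[0].round(4))
    for c,u in((A,a),(B,b)):
        if u: print("   onz .109",onz(c,u,.109).round(4))
dc={"red":((254.5,170.5),(255,241)),"blue":((253.5,115.5),(254,191)),"yellow":((256.5,220.5),(257,286))}
for n,(a,b) in dc.items():
    print("disc",n,onz(A,a,.009).round(4),onz(B,b,.009).round(4),tri([ray(A,a),ray(B,b)])[0].round(4))
for w,c,bx in(("w1",A,(277,130,305,212)),("w2",B,(277,195,305,280))):
    m=mask(c,(0,0,95),(180,60,255),bx);m=cv2.morphologyEx(m,cv2.MORPH_CLOSE,np.ones((9,9),np.uint8))
    q=blobs(m)[0];r=cv2.minAreaRect(q);print(w,"putter",r)
    P=np.array([onz(c,p,.034)[:2] for p in cv2.boxPoints(r)]);print(P.round(4).tolist(),P.mean(0).round(4),[np.linalg.norm(P[i]-P[(i+1)%4]).round(4) for i in range(2)])
h=cv2.cvtColor(A["image"],cv2.COLOR_RGB2HSV);print(h[172,275:308,:].tolist())
b=blobs(mask(B,(0,0,0),(180,255,40),(0,0,512,140)))
for q in b[:1]: print("mat w2",cv2.boundingRect(q))
E
```

```text
red w1w2 tri [ 0.5178 -0.0085  0.1035]
   onz .109 [ 0.5175 -0.0068  0.109 ]
   onz .109 [ 0.5192 -0.0053  0.109 ]
   onz .109 [0.5302 0.0745 0.109 ]
yellow w1w2 tri [ 0.5036 -0.0914  0.1059]
   onz .109 [ 0.504  -0.0899  0.109 ]
   onz .109 [ 0.5041 -0.0889  0.109 ]
disc red [ 0.5167 -0.0094  0.009 ] [ 0.5158 -0.0167  0.009 ] [ 0.5185 -0.0033  0.0363]
disc blue [0.5296 0.0757 0.009 ] [0.5296 0.0739 0.009 ] [0.53  0.076 0.016]
disc yellow [ 0.5054 -0.0963  0.009 ] [ 0.504  -0.1081  0.009 ] [ 0.5093 -0.0788  0.0516]
w1 putter ((290.5, 170.0), (70.0, 17.0), 90.0)
[[0.5673, 0.0426], [0.5921, 0.0386], [0.5788, -0.0705], [0.5521, -0.0662]] [ 0.5726 -0.0139] [np.float64(0.0251), np.float64(0.1099)]
w2 putter ((288.0, 238.5), (63.0, 16.0), 90.0)
[[0.568, 0.0483], [0.5932, 0.0442], [0.5787, -0.0701], [0.5516, -0.0657]] [ 0.5729 -0.0108] [np.float64(0.0255), np.float64(0.1152)]
[[15, 124, 194], [18, 113, 196], [18, 110, 195], [18, 110, 188], [18, 110, 158], [18, 106, 120], [18, 83, 89], [19, 24, 85], [23, 8, 125], [23, 6, 159], [24, 7, 173], [20, 9, 176], [21, 10, 175], [11, 20, 176], [3, 59, 181], [1, 96, 186], [1, 109, 185], [1, 118, 183], [1, 128, 184], [1, 131, 187], [1, 130, 187], [1, 129, 186], [1, 118, 184], [4, 91, 177], [13, 86, 172], [17, 104, 186], [18, 112, 198], [18, 111, 203], [18, 111, 200], [18, 111, 197], [18, 111, 193], [18, 109, 192], [18, 111, 191]]
mat w2 (104, 0, 205, 112)
```

```bash
python3 -c "
from plan import *
go((.5305,.075,.2),(.5305,.075,.068),(.5305,.075,.16),(.59,.297,.16),(.59,.297,.0645),(.59,.297,.16),psi=81)"
```

```text
t 5.12 pos [0.5525 0.1362 0.3522] psi 80.63 w 0.0638
turn units [-0.    0.01 -0.09]
[0.5305 0.075  0.2   ] units [-1.6 -0.3  3.8] rows 4 each [-0.399 -0.076  0.951]
[0.5305 0.075  0.068 ] units [0.  0.  3.3] rows 4 each [0.    0.    0.825]
[0.5305 0.075  0.16  ] units [ 0.   0.  -2.3] rows 3 each [ 0.     0.    -0.767]
[0.59  0.297 0.16 ] units [5.71 0.6  0.  ] rows 6 each [0.952 0.1   0.   ]
[0.59   0.297  0.0645] units [0.   0.   2.39] rows 3 each [0.    0.    0.796]
[0.59  0.297 0.16 ] units [ 0.    0.   -2.39] rows 3 each [ 0.     0.    -0.796]
```

Emit:
{"op": "jog_arm", "data": {"slide": [[-0.4,-0.08,0.95],[-0.4,-0.08,0.95],[-0.4,-0.08,0.95],[-0.4,-0.08,0.95],[0,0,0.5],[0,0,0.5],[0,0,0],[0,0,0]], "angular": [[0,0,0],[0,0,0],[0,0,0],[0,0,-0.08],[0,0,0],[0,0,0],[0,0,0],[0,0,0]], "gripper": [-0.5,-0.5,-0.5,-0.5,-0.5,-0.5,-0.5,-0.5]}}

```text
clock: 6.12
position: [0.5302, 0.0757, 0.1613]
tcp_rot: [2.388, 2.039, 0.002]
contact_force: [0.1, -0.1, 1.0]
grip_width: 0.0642
gripper_force: 0.0
```

```bash
python3 - <<'E'
from h import *;from plan import *
c=wrist('w3');go((.5305,.075,.068))
print([ (cv2.contourArea(q),cv2.boundingRect(q)) for q in blobs(mask(c,(105,150,40),(125,255,255)),60)])
E
```

```text
t 6.17 pos [0.5304 0.0759 0.1616] psi 81.01 w 0.0639
[0.5305 0.075  0.068 ] units [-0.02  0.    2.34] rows 3 each [-0.007  0.     0.78 ]
[(2236.5, (235, 196, 54, 56)), (1464.0, (229, 153, 63, 50))]
```

View pics/w3.png

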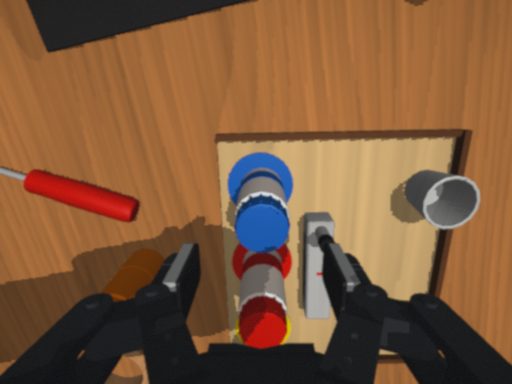

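Wrist at 0.16: blue cap (262,225) lies midway between the jaws, disc edge at (260,153), neck at (322,240) clear of the fingers.

```bash
python3 - <<'E'
from h import *
B=load("w2.npz");C=load("w3.npz")
print(onz(C,(262,225),.109),tri([ray(B,(252.5,212.5)),ray(C,(262,225))]))
print("disc",onz(C,(260.5,184.5),.009),tri([ray(load("w1.npz"),(253.5,115.5)),ray(C,(260.5,184.5))]))
E
```

```text
[0.53069949 0.07626161 0.109     ] (array([0.52891319, 0.06765517, 0.08996214]), [np.float64(0.0006536565010687213), np.float64(0.0006536565010687698)])
disc [0.52947083 0.07559488 0.009     ] (array([0.52956259, 0.0757735 , 0.00965154]), [np.float64(6.211729697059482e-05), np.float64(6.211729697062943e-05)])
```

Emit:
{"op": "jog_arm", "data": {"slide": [[0,0,0.6],[0,0,0.6],[0,0,0.6],[0,0,0.54],[0,0,0],[0,0,0],[0,0,0],[0,0,0],[0,0,0],[0,0,0]], "angular": [[0,0,0],[0,0,0],[0,0,0],[0,0,0],[0,0,0],[0,0,0],[0,0,0],[0,0,0],[0,0,0],[0,0,0]], "gripper": [-0.5,-0.5,-0.5,-0.5,-0.5,1,1,1,1,1]}}

```text
clock: 7.42
position: [0.5312, 0.0763, 0.0686]
tcp_rot: [2.386, 2.04, 0.004]
contact_force: [-0.5, -0.4, 5.9]
grip_width: 0.0391
gripper_force: 60.4
```

Gripped at 39 mm, 60 N; the disc top measures 9.7 mm, which matches 9. Now I lift and carry it to the mat.

Emit:
{"op": "jog_arm", "data": {"slide": [[0,0,-0.6],[0,0,-0.8],[0,0,-0.9],[0.6,0.06,0],[0.95,0.1,0],[0.95,0.1,0],[0.95,0.1,0],[0.95,0.1,0],[0.8,0.1,0],[0.5,0.06,0],[0,0,0],[0,0,0]], "angular": [[0,0,0],[0,0,0],[0,0,0],[0,0,0],[0,0,0],[0,0,0],[0,0,0],[0,0,0],[0,0,0],[0,0,0],[0,0,0],[0,0,0]], "gripper": [1,1,1,1,1,1,1,1,1,1,1,1]}}

```text
clock: 8.93
position: [0.5893, 0.2969, 0.1584]
tcp_rot: [-2.388, -2.041, 0.002]
contact_force: [0.1, -0.7, -1.2]
grip_width: 0.0385
gripper_force: 60.6
```

```bash
python3 - <<'E'
from h import *;from plan import *
go((.59,.297,.16),(.59,.297,.0645),psi=81)
A=load("w1.npz");B=load("w2.npz")
for n,c in (("scene",load("scene0.npz")),("w2",B),("w3",load("w3.npz"))):
    q=blobs(mask(c,(0,0,0),(180,255,40),(300,205,430,325) if n=="scene" else (0,0,300,60)))[0]
    print(n,[(p.tolist(),onz(c,p,.004)[:2].round(3).tolist()) for p in cv2.approxPolyDP(q,5,True)[:,0]])
E
```

```text
t 8.93 pos [0.5893 0.2969 0.1584] psi 81.02 w 0.0385
turn units [-0.01  0.01  0.01]
[0.59  0.297 0.16 ] units [ 0.01  0.02 -0.04] rows 1 each [ 0.006  0.016 -0.04 ]
[0.59   0.297  0.0645] units [0.   0.   2.39] rows 3 each [0.    0.    0.796]Traceback (most recent call last):
  File "<stdin>", line 5, in <module>
IndexError: list index out of range
```

Emit:
{"op": "jog_arm", "data": {"slide": [[0,0,0.7],[0,0,0.7],[0,0,0.6],[0,0,0.25],[0,0,0.08],[0,0,0],[0,0,0]], "angular": [[0,0,0],[0,0,0],[0,0,0],[0,0,0],[0,0,0],[0,0,0],[0,0,0]], "gripper": [1,1,1,1,1,1,1]}}

```text
clock: 9.8
position: [0.5903, 0.2979, 0.0667]
tcp_rot: [2.387, 2.041, 0.003]
contact_force: [0.1, -0.5, -0.7]
grip_width: 0.0389
gripper_force: 60.6
```

Emit:
{"op": "jog_arm", "data": {"slide": [[0,0,0.05],[0,0,0.03],[0,0,0]], "angular": [[0,0,0],[0,0,0],[0,0,0]], "gripper": [1,1,1]}}

```text
clock: 10.18
position: [0.59, 0.2979, 0.0636]
tcp_rot: [2.388, 2.041, 0.001]
contact_force: [-2.5, -1.2, 4.9]
grip_width: 0.0389
gripper_force: 61.2
```

Emit:
{"op": "jog_arm", "data": {"slide": [[0,0,0],[0,0,0],[0,0,0],[0,0,-0.6],[0,0,-0.9],[0,0,-0.9],[0,0,0],[0,0,0]], "angular": [[0,0,0],[0,0,0],[0,0,0],[0,0,0],[0,0,0],[0,0,0],[0,0,0],[0,0,0]], "gripper": [-0.5,-0.5,-0.5,-0.5,-0.5,-0.5,-0.5,-0.5]}}

```text
clock: 11.18
position: [0.5891, 0.2975, 0.1574]
tcp_rot: [-2.388, -2.041, 0.002]
contact_force: [0.1, -0.0, -0.0]
grip_width: 0.064
gripper_force: 0.0
```

```bash
python3 - <<'E'
from h import *;from plan import *
c=wrist('w4');go((.5175,-.0065,.16),(.5175,-.0065,.068),psi=81)
print([ (cv2.contourArea(q),cv2.boundingRect(q)) for q in blobs(mask(c,(105,150,40),(125,255,255)),60)])
E
```

```text
t 11.22 pos [0.5887 0.2974 0.1566] psi 81.05 w 0.0639
turn units [-0.04  0.02  0.01]
[ 0.5175 -0.0065  0.16  ] units [-7.78 -0.57 -0.09] rows 8 each [-0.973 -0.071 -0.011]
[ 0.5175 -0.0065  0.068 ] units [0.  0.  2.3] rows 3 each [0.    0.    0.767]
[(2283.0, (234, 196, 57, 56)), (96.0, (241, 172, 42, 15))]
```

View pics/w4.png

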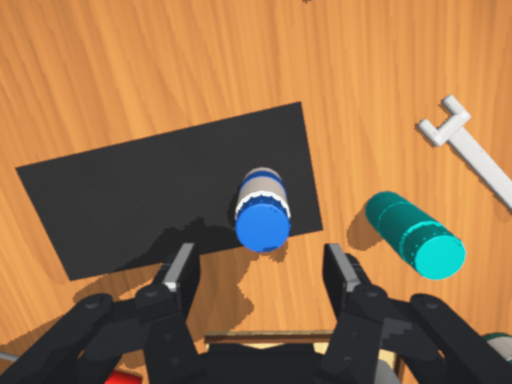

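Blue jar stands on the mat (cap 262,223; base about 263,177). Mat corners are at (301,102), (322,231), (70,280) and (17,168); turquoise is clear at (438,256).

```bash
python3 - <<'E'
from h import *
c=load("w4.npz")
for p in((301,102),(322,231),(70,280),(17,168)): print(onz(c,p,.004).round(3))
E
```

```text
[0.636 0.367 0.004]
[0.643 0.238 0.004]
[0.365 0.222 0.004]
[0.359 0.35  0.004]
```

Emit:
{"op": "jog_arm", "data": {"slide": [[-0.97,-0.07,-0.01],[-0.97,-0.07,-0.01],[-0.97,-0.07,-0.01],[-0.97,-0.07,-0.01],[-0.97,-0.07,-0.01],[-0.97,-0.07,-0.01],[-0.97,-0.07,-0.01],[-0.97,-0.07,-0.01],[0,0,0],[0,0,0]], "angular": [[0,0,0],[0,0,0],[0,0,0],[0,0,0],[0,0,0],[0,0,0],[0,0,0],[0,0,0],[0,0,0],[0,0,0]], "gripper": [-0.5,-0.5,-0.5,-0.5,-0.5,-0.5,-0.5,-0.5,-0.5,-0.5]}}

```text
clock: 12.48
position: [0.5186, -0.005, 0.1604]
tcp_rot: [-2.387, -2.04, 0.001]
contact_force: [0.3, -0.4, 0.8]
grip_width: 0.0641
gripper_force: 0.0
```

```bash
python3 - <<'E'
from h import *;from plan import *
c=wrist('w5');go((.5175,-.0065,.068),psi=81)
q=[cv2.boundingRect(q) for q in blobs(mask(c,(0,150,60),(8,255,255),(200,100,310,300)),60)]
print(q)
x,y,w,h=q[0];print(onz(c,(x+w/2,y+h-w/2),.109))
E
```

```text
t 12.53 pos [ 0.5188 -0.0047  0.1607] psi 81.09 w 0.064
turn units [-0.02 -0.01  0.02]
[ 0.5175 -0.0065  0.068 ] units [-0.05 -0.03  2.32] rows 3 each [-0.016 -0.009  0.772]
[(233, 198, 56, 56), (228, 156, 66, 50)]
[ 0.51829054 -0.0046383   0.109     ]
```

Emit:
{"op": "jog_arm", "data": {"slide": [[0,0,0.6],[0,0,0.6],[0,0,0.6],[0,0,0.52],[0,0,0],[0,0,0],[0,0,0],[0,0,0],[0,0,0],[0,0,0]], "angular": [[0,0,0],[0,0,0],[0,0,0],[0,0,0],[0,0,0],[0,0,0],[0,0,0],[0,0,0],[0,0,0],[0,0,0]], "gripper": [-0.5,-0.5,-0.5,-0.5,-0.5,1,1,1,1,1]}}

```text
clock: 13.78
position: [0.52, -0.0054, 0.0698]
tcp_rot: [2.387, 2.04, 0.002]
contact_force: [-1.2, 2.4, 6.0]
grip_width: 0.0388
gripper_force: 60.5
```

```bash
python3 -c "
from plan import *
p,r,s=pose()
go((*p[:2],.16),(.503,.295,.16),(.503,.295,p[2]-.005),psi=81)"
```

```text
t 13.78 pos [ 0.52   -0.0054  0.0698] psi 81.04 w 0.0388
turn units [ 0.02 -0.01  0.01]
[ 0.52   -0.0054  0.16  ] units [ 0.    0.   -2.26] rows 3 each [ 0.     0.    -0.752]
[0.503 0.295 0.16 ] units [ 7.35 -1.59  0.  ] rows 8 each [ 0.919 -0.199  0.   ]
[0.503  0.295  0.0648] units [0.   0.   2.38] rows 3 each [0.    0.    0.793]
```

Emit:
{"op": "jog_arm", "data": {"slide": [[0,0,-0.6],[0,0,-0.8],[0,0,-0.9],[0.6,-0.1,0],[0.95,-0.2,0],[0.95,-0.2,0],[0.95,-0.2,0],[0.95,-0.2,0],[0.95,-0.25,0],[0.95,-0.25,0],[0.7,-0.15,0],[0.35,-0.05,0],[0,0,0.7],[0,0,0.7],[0,0,0.6],[0,0,0.3],[0,0,0],[0,0,0]], "angular": [[0,0,0],[0,0,0],[0,0,0],[0,0,0],[0,0,0],[0,0,0],[0,0,0],[0,0,0],[0,0,0],[0,0,0],[0,0,0],[0,0,0],[0,0,0],[0,0,0],[0,0,0],[0,0,0],[0,0,0],[0,0,0]], "gripper": [1,1,1,1,1,1,1,1,1,1,1,1,1,1,1,1,1,1]}}

```text
clock: 16.02
position: [0.5026, 0.2951, 0.0698]
tcp_rot: [2.388, 2.041, 0.003]
contact_force: [0.6, -0.8, -1.6]
grip_width: 0.0386
gripper_force: 60.4
```

Emit:
{"op": "jog_arm", "data": {"slide": [[0,0,0.07],[0,0,0.05],[0,0,0],[0,0,0]], "angular": [[0,0,0],[0,0,0],[0,0,0],[0,0,0]], "gripper": [1,1,1,1]}}

```text
clock: 16.52
position: [0.5022, 0.2952, 0.0648]
tcp_rot: [2.388, 2.041, 0.002]
contact_force: [-2.0, -0.3, 5.7]
grip_width: 0.039
gripper_force: 60.7
```

Touching the mat (5.7 N). I release and go to the yellow jar at (.504,-.089).

Emit:
{"op": "jog_arm", "data": {"slide": [[0,0,0],[0,0,0],[0,0,0],[0,0,-0.6],[0,0,-0.9],[0,0,-0.9],[0,0,0],[0,0,0]], "angular": [[0,0,0],[0,0,0],[0,0,0],[0,0,0],[0,0,0],[0,0,0],[0,0,0],[0,0,0]], "gripper": [-0.5,-0.5,-0.5,-0.5,-0.5,-0.5,-0.5,-0.5]}}

```text
clock: 17.52
position: [0.5012, 0.2947, 0.159]
tcp_rot: [-2.388, -2.041, 0.002]
contact_force: [-0.6, 0.1, 0.2]
grip_width: 0.0639
gripper_force: 0.0
```

```bash
python3 -c "
from plan import *
go((.504,-.089,.16),psi=81)"
```

```text
t 17.52 pos [0.5012 0.2947 0.159 ] psi 81.05 w 0.0639
turn units [-0.02  0.01  0.01]
[ 0.504 -0.089  0.16 ] units [-9.46  1.57 -0.03] rows 10 each [-0.946  0.157 -0.003]
```

Emit:
{"op": "jog_arm", "data": {"slide": [[-0.95,0.16,0],[-0.95,0.16,0],[-0.95,0.16,0],[-0.95,0.16,0],[-0.95,0.16,0],[-0.95,0.16,0],[-0.95,0.16,0],[-0.95,0.16,0],[-0.95,0.15,0],[-0.91,0.15,0],[0,0,0],[0,0,0]], "angular": [[0,0,0],[0,0,0],[0,0,0],[0,0,0],[0,0,0],[0,0,0],[0,0,0],[0,0,0],[0,0,0],[0,0,0],[0,0,0],[0,0,0]], "gripper": [-0.5,-0.5,-0.5,-0.5,-0.5,-0.5,-0.5,-0.5,-0.5,-0.5,-0.5,-0.5]}}

```text
clock: 19.02
position: [0.5045, -0.088, 0.1585]
tcp_rot: [-2.386, -2.039, 0.002]
contact_force: [0.1, 0.3, -0.1]
grip_width: 0.0643
gripper_force: 0.0
```

```bash
python3 - <<'E'
from h import *;from plan import *
c=wrist('w6');go((.504,-.089,.068),psi=81)
q=[cv2.boundingRect(q) for q in blobs(mask(c,(22,140,80),(34,255,255),(200,100,310,300)),60)]
print(q)
x,y,w,h=q[0];print(onz(c,(x+w/2,y+h-w/2),.109))
E
```

```text
t 19.07 pos [ 0.5046 -0.0877  0.1588] psi 81.09 w 0.0642
turn units [-0.03 -0.01  0.02]
[ 0.504 -0.089  0.068] units [-0.03 -0.01  2.27] rows 3 each [-0.011 -0.004  0.757]
[(232, 199, 58, 58), (231, 157, 67, 53)]
[ 0.50399261 -0.0881085   0.109     ]
```

Emit:
{"op": "jog_arm", "data": {"slide": [[0,0,0.6],[0,0,0.6],[0,0,0.6],[0,0,0.48],[0,0,0],[0,0,0],[0,0,0],[0,0,0],[0,0,0],[0,0,0]], "angular": [[0,0,0],[0,0,0],[0,0,0],[0,0,0],[0,0,0],[0,0,0],[0,0,0],[0,0,0],[0,0,0],[0,0,0]], "gripper": [-0.5,-0.5,-0.5,-0.5,-0.5,1,1,1,1,1]}}

```text
clock: 20.32
position: [0.5058, -0.0886, 0.0697]
tcp_rot: [2.388, 2.041, 0.001]
contact_force: [-2.2, 2.1, 6.4]
grip_width: 0.0392
gripper_force: 60.3
```

```bash
python3 -c "
from plan import *
p,r,s=pose()
go((*p[:2],.16),(.415,.287,.16),(.415,.287,p[2]-.005),psi=81)"
```

```text
t 20.32 pos [ 0.5058 -0.0886  0.0697] psi 81.04 w 0.0392
turn units [ 0.02 -0.    0.01]
[ 0.5058 -0.0886  0.16  ] units [ 0.    0.   -2.26] rows 3 each [ 0.     0.    -0.752]
[0.415 0.287 0.16 ] units [ 8.92 -3.71  0.  ] rows 9 each [ 0.991 -0.412  0.   ]
[0.415  0.287  0.0647] units [0.   0.   2.38] rows 3 each [0.    0.    0.794]
```

Emit:
{"op": "jog_arm", "data": {"slide": [[0,0,-0.6],[0,0,-0.8],[0,0,-0.9],[0.6,-0.2,0],[0.95,-0.3,0],[0.95,-0.4,0],[0.95,-0.45,0],[0.95,-0.45,0],[0.95,-0.45,0],[0.95,-0.45,0],[0.95,-0.45,0],[0.9,-0.36,0],[0.5,-0.15,0],[0.25,-0.05,0],[0,0,0.7],[0,0,0.7],[0,0,0.6],[0,0,0.3],[0,0,0],[0,0,0]], "angular": [[0,0,0],[0,0,0],[0,0,0],[0,0,0],[0,0,0],[0,0,0],[0,0,0],[0,0,0],[0,0,0],[0,0,0],[0,0,0],[0,0,0],[0,0,0],[0,0,0],[0,0,0],[0,0,0],[0,0,0],[0,0,0],[0,0,0],[0,0,0]], "gripper": [1,1,1,1,1,1,1,1,1,1,1,1,1,1,1,1,1,1,1,1]}}

```text
clock: 22.82
position: [0.415, 0.2863, 0.0697]
tcp_rot: [2.388, 2.041, 0.003]
contact_force: [-0.0, -0.1, -1.4]
grip_width: 0.0387
gripper_force: 60.5
```

Emit:
{"op": "jog_arm", "data": {"slide": [[0,0,0.07],[0,0,0.05],[0,0,0],[0,0,0]], "angular": [[0,0,0],[0,0,0],[0,0,0],[0,0,0]], "gripper": [1,1,1,1]}}

```text
clock: 23.32
position: [0.4145, 0.2864, 0.0647]
tcp_rot: [2.388, 2.041, 0.001]
contact_force: [-2.4, -0.9, 5.5]
grip_width: 0.0385
gripper_force: 60.8
```

Emit:
{"op": "jog_arm", "data": {"slide": [[0,0,0],[0,0,0],[0,0,0],[0,0,-0.6],[0,0,-0.9],[0,0,-0.9],[0,0,-0.9],[0,0,0],[0,0,0]], "angular": [[0,0,0],[0,0,0],[0,0,0],[0,0,0],[0,0,0],[0,0,0],[0,0,0],[0,0,0],[0,0,0]], "gripper": [-0.5,-0.5,-0.5,-0.5,-0.5,-0.5,-0.5,-0.5,-0.5]}}

```text
clock: 24.45
position: [0.4135, 0.2859, 0.1949]
tcp_rot: [-2.388, -2.041, 0.002]
contact_force: [-0.3, -0.6, 0.3]
grip_width: 0.0642
gripper_force: 0.0
```

```bash
python3 -c "
from h import *;from plan import *
wrist('w7');go((.5728,-.0145,.2),psi=81)"
```

```text
t 24.5 pos [0.4132 0.2857 0.1944] psi 81.05 w 0.0638
turn units [-0.03  0.02  0.01]
[ 0.5728 -0.0145  0.2   ] units [-6.79  5.11 -0.14] rows 7 each [-0.97   0.731 -0.02 ]
```

View pics/w7.png

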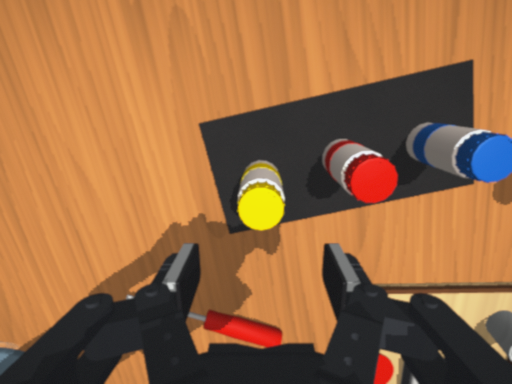

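All three jars stand upright on the mat: yellow cap (261,207), red (372,178), blue (490,158). Next, the putter head.

Emit:
{"op": "jog_arm", "data": {"slide": [[-0.97,0.73,-0.02],[-0.97,0.73,-0.02],[-0.97,0.73,-0.02],[-0.97,0.73,-0.02],[-0.97,0.73,-0.02],[-0.97,0.73,-0.02],[-0.97,0.73,-0.02],[0,0,0],[0,0,0]], "angular": [[0,0,0],[0,0,0],[0,0,0],[0,0,0],[0,0,0],[0,0,0],[0,0,0],[0,0,0],[0,0,0]], "gripper": [-0.5,-0.5,-0.5,-0.5,-0.5,-0.5,-0.5,-0.5,-0.5]}}

```text
clock: 25.62
position: [0.5727, -0.0135, 0.1999]
tcp_rot: [-2.386, -2.039, 0.003]
contact_force: [0.5, 0.3, -0.2]
grip_width: 0.0639
gripper_force: 0.0
```

```bash
python3 - <<'E'
from h import *;from plan import *
c=wrist('w8');go((.5728,-.0145,.2),psi=81)
np.savez
m=mask(c,(0,0,95),(180,65,255),(215,90,310,330))
m=cv2.morphologyEx(cv2.morphologyEx(m,cv2.MORPH_OPEN,np.ones((3,3),np.uint8)),cv2.MORPH_CLOSE,np.ones((21,21),np.uint8))
for q in blobs(m,300):
    r=cv2.minAreaRect(q);P=np.array([onz(c,p,.034)[:2] for p in cv2.boxPoints(r)]);print(r,P.round(4).tolist(),P.mean(0).round(4))
E
```

```text
t 25.68 pos [ 0.5727 -0.0131  0.2002] psi 81.09 w 0.0639
turn units [-0.04 -0.01  0.02]
[ 0.5728 -0.0145  0.2   ] units [-0.04  0.01  0.  ] rows 1 each [-0.035  0.007  0.005]
((262.03314208984375, 178.39205932617188), (105.0892562866211, 26.27826499938965), 88.63607025146484) [[0.5675, 0.0422], [0.5926, 0.0388], [0.5795, -0.0706], [0.5515, -0.067]] [ 0.5728 -0.0142]
```

View pics/w8.png

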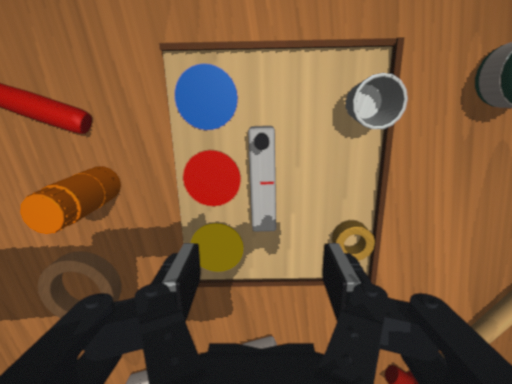

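Discs are now free: blue (206,96), red (211,178), yellow (217,246). Bar at (262,178), neck top (261,141); the jaws will straddle it.

```bash
python3 - <<'E'
from h import *
A=load("w1.npz");C=load("w8.npz")
# bar end edge far from neck, neck top, centre mark
def midends(c,bx):
    m=cv2.morphologyEx(mask(c,(0,0,95),(180,65,255),bx),cv2.MORPH_CLOSE,np.ones((15,15),np.uint8));q=blobs(m)[0][:,0]
    lo=q[q[:,1]==q[:,1].max()].mean(0);return lo
a=midends(A,(277,130,305,212));b=midends(C,(240,90,285,260));print(a,b,"bar end",tri([ray(A,a),ray(C,b)]))
for n,(lo,hi) in {"red":((0,150,60),(8,255,255)),"blue":((105,150,40),(125,255,255)),"yellow":((22,140,60),(34,255,255))}.items():
    q=blobs(mask(C,lo,hi,(160,50,250,280)),300)[0];e=cv2.fitEllipse(cv2.convexHull(q));print(n,np.round(e[0],1),onz(C,e[0],.009).round(4))
E
```

```text
[290.5 205. ] [257. 231.] bar end (array([ 0.5629054 , -0.05338394,  0.069884  ]), [np.float64(0.0017737647208141106), np.float64(0.0017737647208140228)])
red [211.4 177.8] [ 0.5172 -0.0082  0.009 ]
blue [205.6  96.5] [0.5289 0.0759 0.009 ]
yellow [216.4 247.1] [ 0.5055 -0.0924  0.009 ]
```

Emit:
{"op": "jog_arm", "data": {"slide": [[0,0,0.9],[0,0,0.9],[0,0,0.9],[0,0,0.7],[0,0,0.4],[0,0,0.2],[0,0,0],[0,0,0]], "angular": [[0,0,0],[0,0,0],[0,0,0],[0,0,0],[0,0,0],[0,0,0],[0,0,0],[0,0,0]], "gripper": [-0.5,-0.5,-0.5,-0.5,-0.5,-0.5,-0.5,-0.5]}}

```text
clock: 26.68
position: [0.5746, -0.0141, 0.0426]
tcp_rot: [2.387, 2.04, 0.002]
contact_force: [-0.5, -0.5, 0.4]
grip_width: 0.0641
gripper_force: 0.0
```

```bash
python3 - <<'E'
from h import *
C=load("w8.npz");S=load("scene0.npz")
print("neck top",tri([ray(S,(259.2,206.7)),ray(C,(261,141))]))
# mark on bar top centre: scene crop (206,175); w8 (266,183)
print("mark",tri([ray(S,(206/2.667+170,175/2.667+140)),ray(C,(266,183))]))
E
```

```text
neck top (array([0.57914158, 0.02915353, 0.06124749]), [np.float64(0.0007072910395519521), np.float64(0.0007072910395518803)])
mark (array([ 0.57660266, -0.01718909,  0.03248318]), [np.float64(0.0003325110391045614), np.float64(0.00033251103910466624)])
```

Emit:
{"op": "jog_arm", "data": {"slide": [[0,0,0.2],[0,0,0.1],[0,0,0],[0,0,0],[0,0,0],[0,0,0],[0,0,0],[0,0,0]], "angular": [[0,0,0],[0,0,0],[0,0,0],[0,0,0],[0,0,0],[0,0,0],[0,0,0],[0,0,0]], "gripper": [-0.5,-0.5,-0.5,1,1,1,1,1]}}

```text
clock: 27.68
position: [0.5742, -0.0141, 0.0299]
tcp_rot: [2.387, 2.041, 0.001]
contact_force: [1.2, -0.1, 2.3]
grip_width: 0.0249
gripper_force: 61.3
```

Gripped at 25 mm, 61 N; neck top measured 61 mm and bar top 32 mm, as expected. Lifting.

Emit:
{"op": "jog_arm", "data": {"slide": [[0,0,-0.5],[0,0,-0.9],[0,0,-0.95],[0,0,-0.95],[0,0,-0.95],[0,0,0],[0,0,0],[0,0,0],[0,0,0],[0,0,0],[0,0,0]], "angular": [[0,0,0],[0,0,0],[0,0,0],[0,0,0],[0,0,0],[0,0,-0.9],[0,0,-0.9],[0,0,-0.9],[0,0,-0.9],[0,0,-0.9],[0,0,-0.7]], "gripper": [1,1,1,1,1,1,1,1,1,1,1]}}

```text
clock: 29.05
position: [0.5729, -0.0138, 0.1996]
tcp_rot: [-1.978, -2.44, 0.001]
contact_force: [-0.1, 0.2, -2.7]
grip_width: 0.0252
gripper_force: 60.5
```

```bash
python3 -c "
from plan import *
go((.49,-.37,.2),psi=102)"
```

```text
t 29.05 pos [ 0.5729 -0.0138  0.1996] psi 101.95 w 0.0252
turn units [-0.02 -0.01 -0.01]
[ 0.49 -0.37  0.2 ] units [-8.28 -3.88 -0.01] rows 9 each [-0.92  -0.431 -0.001]
```

Emit:
{"op": "jog_arm", "data": {"slide": [[-0.6,-0.28,0],[-0.9,-0.42,0],[-0.9,-0.42,0],[-0.9,-0.42,0],[-0.9,-0.42,0],[-0.9,-0.42,0],[-0.9,-0.42,0],[-0.9,-0.42,0],[-0.9,-0.42,0],[-0.48,-0.24,0],[0,0,0],[0,0,0]], "angular": [[0,0,0],[0,0,0],[0,0,0],[0,0,0],[0,0,0],[0,0,0],[0,0,0],[0,0,0],[0,0,0],[0,0,0],[0,0,0],[0,0,0]], "gripper": [1,1,1,1,1,1,1,1,1,1,1,1]}}

```text
clock: 30.55
position: [0.49, -0.3688, 0.1993]
tcp_rot: [-1.979, -2.439, -0.001]
contact_force: [0.5, 0.7, -3.1]
grip_width: 0.0249
gripper_force: 60.6
```

```bash
python3 - <<'E'
from h import *;from plan import *
c=wrist('w9');go()
m=mask(c,(0,60,120),(8,200,255))|mask(c,(165,60,120),(180,200,255))
m=cv2.morphologyEx(m,cv2.MORPH_OPEN,np.ones((5,5),np.uint8))
q=cv2.convexHull(np.vstack(blobs(m,500)[:2]));r=cv2.approxPolyDP(q,12,True)[:,0]
print(r.tolist(),[onz(c,p,.045)[:2].round(4).tolist() for p in r])
E
```

```text
t 30.6 pos [ 0.4901 -0.3687  0.1993] psi 101.93 w 0.025
[[202, 59], [312, 63], [343, 98], [331, 202], [205, 198]] [[0.4161, -0.2697], [0.5099, -0.2532], [0.5445, -0.2753], [0.5613, -0.3725], [0.4375, -0.3944]]
```

View pics/w9.png

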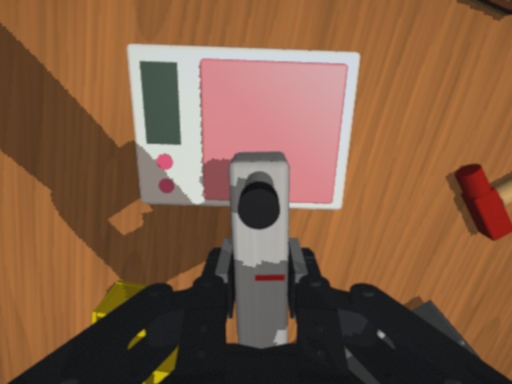

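Pad corners in the wrist picture: (202,59), (346,65), (335,203), (205,202). The head is held straight, with its neck towards the top at (260,203).

```bash
python3 - <<'E'
from h import *;from plan import *
c=load("w9.npz");S=load("scene0.npz");D=load("side0.npz")
P=[(202,59),(346,65),(335,203),(205,202)];Q=[(225.5,139),(202,161.5),(168.5,147),(195,128)];E=[(351,135),(301,127),(311,95),(359,103)]
X=[]
for p,q,e in zip(P,Q,E):
    X.append(onz(c,p,.045)[:2]);print(X[-1].round(4),tri([ray(c,p),ray(S,q),ray(D,e)])[0].round(4))
X=np.array(X);ct=X.mean(0);d=X[1]-X[0]+X[2]-X[3];print("centre",ct.round(4),"yaw",np.degrees(np.arctan2(d[1],d[0])),[np.linalg.norm(X[i]-X[i-1]).round(3) for i in range(4)])
go((*ct,.15),(*ct,.0695),psi=102)
E
```

```text
[ 0.4161 -0.2697] [ 0.4159 -0.2702  0.0398]
[ 0.5392 -0.2487] [ 0.5389 -0.2462  0.035 ]
[ 0.5655 -0.3727] [ 0.5657 -0.3724  0.044 ]
[ 0.4381 -0.3986] [ 0.4396 -0.3987  0.0421]
centre [ 0.4897 -0.3224] yaw 10.608365441593543 [np.float64(0.131), np.float64(0.125), np.float64(0.127), np.float64(0.13)]
t 30.6 pos [ 0.4901 -0.3687  0.1993] psi 101.93 w 0.025
turn units [-0.   -0.01 -0.02]
[ 0.4897 -0.3224  0.15  ] units [1.13 0.23 1.23] rows 2 each [0.566 0.115 0.617]
[ 0.4897 -0.3224  0.0695] units [0.   0.   2.01] rows 3 each [0.    0.    0.671]
```

Emit:
{"op": "jog_arm", "data": {"slide": [[0.57,0.11,0.3],[0.57,0.12,0.6],[0,0,0.7],[0,0,0.7],[0,0,0.5],[0,0,0.25],[0,0,0.05],[0,0,0],[0,0,0]], "angular": [[0,0,0],[0,0,0],[0,0,0],[0,0,0],[0,0,0],[0,0,0],[0,0,0],[0,0,0],[0,0,0]], "gripper": [1,1,1,1,1,1,1,1,1]}}

```text
clock: 31.72
position: [0.49, -0.3241, 0.0765]
tcp_rot: [1.979, 2.437, -0.0]
contact_force: [0.1, -0.3, -3.3]
grip_width: 0.025
gripper_force: 60.6
```

Emit:
{"op": "jog_arm", "data": {"slide": [[0.05,0,0.06],[0,0,0.06],[0,0,0.05],[0,0,0.02],[0,0,0],[0,0,0]], "angular": [[0,0,0],[0,0,0],[0,0,0],[0,0,0],[0,0,0],[0,0,0]], "gripper": [1,1,1,1,1,1]}}

```text
clock: 32.48
position: [0.4891, -0.3214, 0.0689]
tcp_rot: [-1.979, -2.438, 0.0]
contact_force: [-3.7, 3.5, 6.4]
grip_width: 0.0251
gripper_force: 61.8
```

Resting on the pad at the expected height. Release, lift, check.

Emit:
{"op": "jog_arm", "data": {"slide": [[0,0,0],[0,0,0],[0,0,0],[0,0,0],[0,0,-0.6],[0,0,-0.9],[0,0,-0.9],[0,0,-0.9],[-0.9,0,0],[0,0,0],[0,0,0]], "angular": [[0,0,0],[0,0,0],[0,0,0],[0,0,0],[0,0,0],[0,0,0],[0,0,0],[0,0,0],[0,0,0],[0,0,0],[0,0,0]], "gripper": [-0.5,-0.5,-0.5,-0.5,-0.5,-0.5,-0.5,-0.5,-0.5,-0.5,-0.5]}}

```text
clock: 33.85
position: [0.4961, -0.3562, 0.1991]
tcp_rot: [-1.98, -2.437, -0.001]
contact_force: [-0.6, 0.4, -0.1]
grip_width: 0.0638
gripper_force: 0.0
```

```bash
python3 - <<'E'
from h import *;from plan import *
c=wrist('w10');go((.592,.298,.2),psi=81)
E
```

```text
t 33.9 pos [ 0.4961 -0.3559  0.1991] psi 101.86 w 0.0636
turn units [-0.02 -0.02  5.22]
[0.592 0.298 0.2  ] units [16.52 -0.19 -0.02] rows 17 each [ 0.972 -0.011 -0.001]
```

View pics/w10.png

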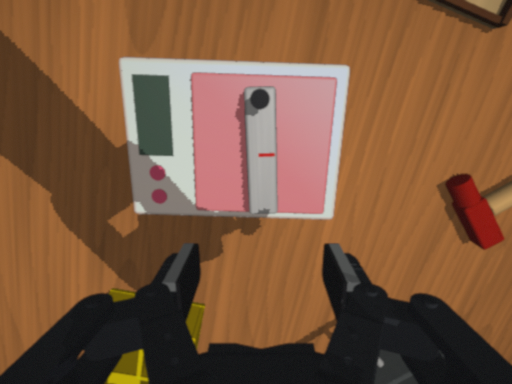

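The head lies flat on the pad: bar (262,150), neck (260,98), pad corners (193,73), (336,79), (326,215), (196,210). Checking the centring.

```bash
python3 - <<'E'
from h import *
c=load("w10.npz")
X=np.array([onz(c,p,.045)[:2] for p in((193,73),(336,79),(326,215),(196,210))]);print("pad",X.mean(0).round(4),X.round(3).tolist())
h=cv2.cvtColor(c["image"],cv2.COLOR_RGB2HSV)
m=mask(c,(0,0,95),(180,50,235),(240,80,285,211));m=cv2.morphologyEx(m,cv2.MORPH_CLOSE,np.ones((15,15),np.uint8))
r=cv2.minAreaRect(blobs(m)[0]);P=np.array([onz(c,p,.073)[:2] for p in cv2.boxPoints(r)]);print(r,"bar",P.mean(0).round(4),P.round(3).tolist())
print("mark",onz(c,(266,155),.073).round(4))
E
```

```text
pad [ 0.4897 -0.3223] [[0.416, -0.27], [0.54, -0.249], [0.566, -0.374], [0.437, -0.396]]
((260.5030822753906, 148.1666259765625), (124.2194595336914, 31.17984390258789), 88.93909454345703) bar [ 0.4875 -0.3211] [[0.464, -0.272], [0.488, -0.267], [0.513, -0.369], [0.485, -0.376]]
mark [ 0.4925 -0.3225  0.073 ]
```

Centred to within about 2 mm. Now the jars go back, blue first.

Emit:
{"op": "jog_arm", "data": {"slide": [[0,0,0],[0,0,0],[0,0,0],[0,0,0],[0,0,0],[0,0,0]], "angular": [[0,0,0.87],[0,0,0.87],[0,0,0.87],[0,0,0.87],[0,0,0.87],[0,0,0.87]], "gripper": [-0.5,-0.5,-0.5,-0.5,-0.5,-0.5]}}

```text
clock: 34.65
position: [0.4963, -0.3557, 0.1993]
tcp_rot: [-2.39, -2.037, -0.0]
contact_force: [-0.2, -0.2, 0.1]
grip_width: 0.0642
gripper_force: 0.0
```

Emit:
{"op": "jog_arm", "data": {"slide": [[0.97,-0.01,0],[0.97,-0.01,0],[0.97,-0.01,0],[0.97,-0.01,0],[0.97,-0.01,0],[0.97,-0.01,0],[0.97,-0.01,0],[0.97,-0.01,0],[0.97,-0.01,0],[0.97,-0.01,0],[0.97,-0.01,0],[0.97,-0.01,0],[0.97,-0.01,0],[0.97,-0.01,0],[0.97,-0.01,0],[0.97,-0.01,0],[0.97,-0.01,0],[0,0,0.5],[0,0,0.5],[0,0,0]], "angular": [[0,0,0],[0,0,0],[0,0,0],[0,0,0],[0,0,0],[0,0,0],[0,0,0],[0,0,0],[0,0,0],[0,0,0],[0,0,0],[0,0,0],[0,0,0],[0,0,0],[0,0,0],[0,0,0],[0,0,0],[0,0,0],[0,0,0],[0,0,0]], "gripper": [-0.5,-0.5,-0.5,-0.5,-0.5,-0.5,-0.5,-0.5,-0.5,-0.5,-0.5,-0.5,-0.5,-0.5,-0.5,-0.5,-0.5,-0.5,-0.5,-0.5]}}

```text
clock: 37.15
position: [0.5911, 0.2942, 0.1562]
tcp_rot: [-2.388, -2.037, 0.01]
contact_force: [0.1, 0.0, 0.7]
grip_width: 0.0638
gripper_force: 0.0
```

```bash
python3 - <<'E'
from h import *;from plan import *
c=wrist('w11');go((.59,.298,.0645),psi=81)
q=[cv2.boundingRect(q) for q in blobs(mask(c,(105,150,40),(125,255,255),(200,100,320,300)),60)]
x,y,w,h=q[0];print(q,onz(c,(x+w/2,y+h-w/2),.104))
E
```

```text
t 37.2 pos [0.5922 0.2945 0.1579] psi 80.9 w 0.0639
turn units [-0.05  0.02 -0.02]
[0.59   0.298  0.0645] units [ 0.08 -0.07  2.34] rows 3 each [ 0.026 -0.023  0.779]
[(231, 192, 57, 57), (240, 168, 41, 15)] [0.59014662 0.29810001 0.104     ]
```

Emit:
{"op": "jog_arm", "data": {"slide": [[0.08,-0.06,0.6],[0,0,0.6],[0,0,0.6],[0,0,0.52],[0,0,0],[0,0,0],[0,0,0],[0,0,0],[0,0,0],[0,0,0]], "angular": [[0,0,0],[0,0,0],[0,0,0],[0,0,0],[0,0,0],[0,0,0],[0,0,0],[0,0,0],[0,0,0],[0,0,0]], "gripper": [-0.5,-0.5,-0.5,-0.5,-0.5,1,1,1,1,1]}}

```text
clock: 38.45
position: [0.5922, 0.2996, 0.0686]
tcp_rot: [2.389, 2.039, 0.003]
contact_force: [-2.0, 0.1, 6.6]
grip_width: 0.039
gripper_force: 60.2
```

```bash
python3 -c "
from plan import *
p,r,s=pose()
go((*p[:2],.16),(.5293,.0757,.16),(.5293,.0757,p[2]+.005),psi=81)"
```

```text
t 38.45 pos [0.5922 0.2996 0.0686] psi 80.98 w 0.039
turn units [ 0.03 -0.01 -0.01]
[0.5922 0.2996 0.16  ] units [ 0.    0.   -2.28] rows 3 each [ 0.     0.    -0.761]
[0.5293 0.0757 0.16  ] units [-5.77 -0.68  0.  ] rows 6 each [-0.962 -0.113  0.   ]
[0.5293 0.0757 0.0736] units [0.   0.   2.16] rows 3 each [0.   0.   0.72]
```

Emit:
{"op": "jog_arm", "data": {"slide": [[0,0,-0.6],[0,0,-0.8],[0,0,-0.9],[-0.6,-0.06,0],[-0.95,-0.12,0],[-0.95,-0.12,0],[-0.95,-0.12,0],[-0.95,-0.12,0],[-0.85,-0.09,0],[-0.5,-0.05,0],[0,0,0.6],[0,0,0.6],[0,0,0.5],[0,0,0.3],[0,0,0],[0,0,0]], "angular": [[0,0,0],[0,0,0],[0,0,0],[0,0,0],[0,0,0],[0,0,0],[0,0,0],[0,0,0],[0,0,0],[0,0,0],[0,0,0],[0,0,0],[0,0,0],[0,0,0],[0,0,0],[0,0,0]], "gripper": [1,1,1,1,1,1,1,1,1,1,1,1,1,1,1,1]}}

```text
clock: 40.45
position: [0.5292, 0.0764, 0.0799]
tcp_rot: [2.388, 2.039, 0.002]
contact_force: [0.1, 0.1, -1.1]
grip_width: 0.0389
gripper_force: 60.3
```

Emit:
{"op": "jog_arm", "data": {"slide": [[0,0,0.08],[0,0,0.06],[0,0,0],[0,0,0]], "angular": [[0,0,0],[0,0,0],[0,0,0],[0,0,0]], "gripper": [1,1,1,1]}}

```text
clock: 40.95
position: [0.5287, 0.0764, 0.0737]
tcp_rot: [2.389, 2.039, 0.001]
contact_force: [-0.4, 0.5, 0.4]
grip_width: 0.039
gripper_force: 60.3
```

Emit:
{"op": "jog_arm", "data": {"slide": [[0,0,0.03],[0,0,0],[0,0,0],[0,0,0],[0,0,0],[0,0,-0.6],[0,0,-0.9],[0,0,-0.7],[0,0,0],[0,0,0]], "angular": [[0,0,0],[0,0,0],[0,0,0],[0,0,0],[0,0,0],[0,0,0],[0,0,0],[0,0,0],[0,0,0],[0,0,0]], "gripper": [1,1,-0.5,-0.5,-0.5,-0.5,-0.5,-0.5,-0.5,-0.5]}}

```text
clock: 42.2
position: [0.5277, 0.0764, 0.1591]
tcp_rot: [-2.389, -2.039, 0.002]
contact_force: [-0.1, -0.8, 0.2]
grip_width: 0.0642
gripper_force: 0.0
```

```bash
python3 - <<'E'
from h import *;from plan import *
c=wrist('w12');go((.502,.295,.16),psi=81)
q=[cv2.boundingRect(q) for q in blobs(mask(c,(105,150,40),(125,255,255),(200,100,320,300)),60)]
x,y,w,h=q[0];print(q,onz(c,(x+w/2,y+h-w/2),.109))
E
```

```text
t 42.25 pos [0.5275 0.0764 0.1587] psi 80.97 w 0.0641
turn units [-0.04  0.   -0.01]
[0.502 0.295 0.16 ] units [ 5.3  -1.48 -0.03] rows 6 each [ 0.883 -0.247 -0.006]
[(234, 201, 54, 56), (232, 154, 63, 52)] [0.52705205 0.07457708 0.109     ]
```

Blue stands within about 2 mm of its disc's centre (margin 12 mm). Red next.

Emit:
{"op": "jog_arm", "data": {"slide": [[0.88,-0.25,0],[0.88,-0.25,0],[0.88,-0.25,0],[0.88,-0.25,0],[0.88,-0.24,0],[0.9,-0.24,0],[0,0,0],[0,0,0]], "angular": [[0,0,0],[0,0,0],[0,0,0],[0,0,0],[0,0,0],[0,0,0],[0,0,0],[0,0,0]], "gripper": [-0.5,-0.5,-0.5,-0.5,-0.5,-0.5,-0.5,-0.5]}}

```text
clock: 43.25
position: [0.5027, 0.2945, 0.159]
tcp_rot: [-2.389, -2.039, 0.004]
contact_force: [-0.4, 0.3, -0.5]
grip_width: 0.0638
gripper_force: 0.0
```

```bash
python3 - <<'E'
from h import *;from plan import *
c=wrist('w13');go((.502,.295,.0645),psi=81)
q=[cv2.boundingRect(q) for q in blobs(mask(c,(0,150,60),(8,255,255),(200,100,320,300)),60)]
x,y,w,h=q[0];print(q,onz(c,(x+w/2,y+h-w/2),.104))
E
```

```text
t 43.3 pos [0.5029 0.2942 0.1593] psi 80.93 w 0.0638
turn units [-0.02  0.02 -0.02]
[0.502  0.295  0.0645] units [ 0.02 -0.03  2.37] rows 3 each [ 0.006 -0.009  0.79 ]
[(230, 195, 57, 57), (238, 171, 44, 19)] [0.50068383 0.29528838 0.104     ]
```

Emit:
{"op": "jog_arm", "data": {"slide": [[0.02,-0.04,0.6],[0,0,0.6],[0,0,0.6],[0,0,0.5],[0,0,0],[0,0,0],[0,0,0],[0,0,0],[0,0,0],[0,0,0]], "angular": [[0,0,0],[0,0,0],[0,0,0],[0,0,0],[0,0,0],[0,0,0],[0,0,0],[0,0,0],[0,0,0],[0,0,0]], "gripper": [-0.5,-0.5,-0.5,-0.5,-0.5,1,1,1,1,1]}}

```text
clock: 44.55
position: [0.5026, 0.2964, 0.0696]
tcp_rot: [2.389, 2.039, 0.003]
contact_force: [-1.5, -1.1, 5.9]
grip_width: 0.0388
gripper_force: 60.4
```

```bash
python3 -c "
from plan import *
p,r,s=pose()
go((*p[:2],.18),(.518,-.0085,.18),(.518,-.0085,p[2]+.005),psi=81)"
```

```text
t 44.55 pos [0.5026 0.2964 0.0696] psi 80.98 w 0.0388
turn units [ 0.02 -0.01 -0.  ]
[0.5026 0.2964 0.18  ] units [ 0.    0.   -2.76] rows 3 each [ 0.    0.   -0.92]
[ 0.518  -0.0085  0.18  ] units [-7.47  1.57  0.  ] rows 8 each [-0.934  0.197  0.   ]
[ 0.518  -0.0085  0.0746] units [0.   0.   2.64] rows 3 each [0.    0.    0.879]
```

Emit:
{"op": "jog_arm", "data": {"slide": [[0,0,-0.6],[0,0,-0.9],[0,0,-1],[0,0,-1],[-0.6,0.12,0],[-0.95,0.2,0],[-0.95,0.2,0],[-0.95,0.2,0],[-0.95,0.2,0],[-0.95,0.2,0],[-0.95,0.2,0],[-0.77,0.17,0],[-0.4,0.08,0],[0,0,0],[0,0,0]], "angular": [[0,0,0],[0,0,0],[0,0,0],[0,0,0],[0,0,0],[0,0,0],[0,0,0],[0,0,0],[0,0,0],[0,0,0],[0,0,0],[0,0,0],[0,0,0],[0,0,0],[0,0,0]], "gripper": [1,1,1,1,1,1,1,1,1,1,1,1,1,1,1]}}

```text
clock: 46.42
position: [0.5168, -0.008, 0.2081]
tcp_rot: [-2.388, -2.04, -0.0]
contact_force: [0.3, -0.1, -2.0]
grip_width: 0.0391
gripper_force: 60.3
```

Emit:
{"op": "jog_arm", "data": {"slide": [[0,0.02,0.7],[0,0,0.8],[0,0,0.8],[0,0,0.6],[0,0,0.3],[0,0,0.08],[0,0,0.04],[0,0,0],[0,0,0]], "angular": [[0,0,0],[0,0,0],[0,0,0],[0,0,0],[0,0,0],[0,0,0],[0,0,0],[0,0,0],[0,0,0]], "gripper": [1,1,1,1,1,1,1,1,1]}}

```text
clock: 47.55
position: [0.5182, -0.0091, 0.0762]
tcp_rot: [2.389, 2.039, 0.001]
contact_force: [-0.1, -0.6, -1.4]
grip_width: 0.039
gripper_force: 60.4
```

Emit:
{"op": "jog_arm", "data": {"slide": [[0,0,0.04],[0,0,0.03],[0,0,0],[0,0,0]], "angular": [[0,0,0],[0,0,0],[0,0,0],[0,0,0]], "gripper": [1,1,1,1]}}

```text
clock: 48.05
position: [0.5183, -0.0092, 0.0745]
tcp_rot: [2.389, 2.04, -0.0]
contact_force: [-5.1, 0.1, 13.1]
grip_width: 0.0388
gripper_force: 61.7
```

Solid contact. Release, back off, check.

Emit:
{"op": "jog_arm", "data": {"slide": [[0,0,0],[0,0,0],[0,0,0],[0,0,0],[0,0,-0.6],[0,0,-0.9],[0,0,-0.9],[0,0,0],[0,0,0]], "angular": [[0,0,0],[0,0,0],[0,0,0],[0,0,0],[0,0,0],[0,0,0],[0,0,0],[0,0,0],[0,0,0]], "gripper": [-0.5,-0.5,-0.5,-0.5,-0.5,-0.5,-0.5,-0.5,-0.5]}}

```text
clock: 49.18
position: [0.5172, -0.0089, 0.1678]
tcp_rot: [-2.389, -2.039, 0.001]
contact_force: [-0.1, 0.1, -0.5]
grip_width: 0.064
gripper_force: 0.0
```

```bash
python3 - <<'E'
from h import *;from plan import *
c=wrist('w14');go((.414,.286,.16),psi=81)
q=[cv2.boundingRect(q) for q in blobs(mask(c,(0,150,60),(8,255,255),(200,100,320,300)),60)]
x,y,w,h=q[0];print(q,onz(c,(x+w/2,y+h-w/2),.109))
E
```

```text
t 49.23 pos [ 0.5168 -0.0088  0.1672] psi 80.97 w 0.0639
turn units [-0.04 -0.   -0.01]
[0.414 0.286 0.16 ] units [ 6.88 -3.69  0.18] rows 7 each [ 0.982 -0.527  0.026]
[(234, 196, 54, 54), (230, 151, 64, 51)] [ 0.51665267 -0.00951773  0.109     ]
```

Red is within 1.5 mm of its disc's centre. Now yellow.

Emit:
{"op": "jog_arm", "data": {"slide": [[0.86,-0.46,0],[0.86,-0.46,0],[0.86,-0.46,0],[0.86,-0.46,0],[0.86,-0.46,0],[0.86,-0.46,0],[0.86,-0.46,0],[0.86,-0.46,0.2],[0,0,0],[0,0,0]], "angular": [[0,0,0],[0,0,0],[0,0,0],[0,0,0],[0,0,0],[0,0,0],[0,0,0],[0,0,0],[0,0,0],[0,0,0]], "gripper": [-0.5,-0.5,-0.5,-0.5,-0.5,-0.5,-0.5,-0.5,-0.5,-0.5]}}

```text
clock: 50.48
position: [0.415, 0.2854, 0.1596]
tcp_rot: [-2.389, -2.04, 0.003]
contact_force: [0.6, 0.4, 1.1]
grip_width: 0.0639
gripper_force: 0.0
```

```bash
python3 - <<'E'
from h import *;from plan import *
c=wrist('w15');go((.414,.286,.0645),psi=81)
q=[cv2.boundingRect(q) for q in blobs(mask(c,(22,140,80),(34,255,255),(200,100,320,300)),60)]
x,y,w,h=q[0];print(q,onz(c,(x+w/2,y+h-w/2),.104))
E
```

```text
t 50.52 pos [0.4154 0.2852 0.16  ] psi 80.93 w 0.064
turn units [-0.02  0.01 -0.02]
[0.414  0.286  0.0645] units [ 0.01 -0.04  2.39] rows 3 each [ 0.005 -0.013  0.796]
[(230, 195, 57, 57), (236, 171, 45, 21)] [0.41302586 0.28596628 0.104     ]
```

Emit:
{"op": "jog_arm", "data": {"slide": [[0.01,-0.04,0.6],[0,0,0.6],[0,0,0.6],[0,0,0.52],[0,0,0],[0,0,0],[0,0,0],[0,0,0],[0,0,0],[0,0,0]], "angular": [[0,0,0],[0,0,0],[0,0,0],[0,0,0],[0,0,0],[0,0,0],[0,0,0],[0,0,0],[0,0,0],[0,0,0]], "gripper": [-0.5,-0.5,-0.5,-0.5,-0.5,1,1,1,1,1]}}

```text
clock: 51.78
position: [0.4148, 0.2868, 0.0691]
tcp_rot: [2.388, 2.039, 0.002]
contact_force: [-2.3, -2.4, 7.2]
grip_width: 0.0389
gripper_force: 60.2
```

```bash
python3 -c "
from plan import *
p,r,s=pose()
go((*p[:2],.21),(.505,-.0928,.21),(.505,-.0928,p[2]+.005),psi=81)"
```

```text
t 51.77 pos [0.4148 0.2868 0.0691] psi 80.99 w 0.0389
turn units [ 0.02 -0.01 -0.  ]
[0.4148 0.2868 0.21  ] units [ 0.    0.   -3.52] rows 4 each [ 0.    0.   -0.88]
[ 0.505  -0.0928  0.21  ] units [-9.02  3.71  0.  ] rows 10 each [-0.902  0.371  0.   ]
[ 0.505  -0.0928  0.0741] units [0.  0.  3.4] rows 4 each [0.    0.    0.849]
```

Emit:
{"op": "jog_arm", "data": {"slide": [[0,0,-0.6],[0,0,-0.9],[0,0,-1],[0,0,-1],[-0.6,0.2,0],[-0.92,0.4,0],[-0.92,0.4,0],[-0.92,0.4,0],[-0.92,0.4,0],[-0.92,0.4,0],[-0.92,0.4,0],[-0.92,0.4,0],[-0.92,0.4,0],[-0.7,0.21,0],[-0.36,0.1,0],[0,0,0],[0,0,0]], "angular": [[0,0,0],[0,0,0],[0,0,0],[0,0,0],[0,0,0],[0,0,0],[0,0,0],[0,0,0],[0,0,0],[0,0,0],[0,0,0],[0,0,0],[0,0,0],[0,0,0],[0,0,0],[0,0,0],[0,0,0]], "gripper": [1,1,1,1,1,1,1,1,1,1,1,1,1,1,1,1,1]}}

```text
clock: 53.9
position: [0.5037, -0.0921, 0.2077]
tcp_rot: [-2.388, -2.04, -0.0]
contact_force: [-0.1, 0.8, -1.2]
grip_width: 0.0385
gripper_force: 60.4
```

Emit:
{"op": "jog_arm", "data": {"slide": [[0,0.02,0.7],[0,0,0.8],[0,0,0.8],[0,0,0.6],[0,0,0.3],[0,0,0.08],[0,0,0.04],[0,0,0],[0,0,0]], "angular": [[0,0,0],[0,0,0],[0,0,0],[0,0,0],[0,0,0],[0,0,0],[0,0,0],[0,0,0],[0,0,0]], "gripper": [1,1,1,1,1,1,1,1,1]}}

```text
clock: 55.02
position: [0.5052, -0.0934, 0.0758]
tcp_rot: [2.389, 2.039, 0.001]
contact_force: [-0.5, 0.1, -1.2]
grip_width: 0.0391
gripper_force: 60.5
```

Emit:
{"op": "jog_arm", "data": {"slide": [[0,0,0.04],[0,0,0],[0,0,0]], "angular": [[0,0,0],[0,0,0],[0,0,0]], "gripper": [1,1,1]}}

```text
clock: 55.4
position: [0.5052, -0.0934, 0.0742]
tcp_rot: [2.389, 2.039, 0.0]
contact_force: [-1.2, 0.6, 6.2]
grip_width: 0.039
gripper_force: 60.8
```

Touching. Release, retreat upwards and look over the whole scene.

Emit:
{"op": "jog_arm", "data": {"slide": [[0,0,0],[0,0,0],[0,0,0],[0,0,0],[0,0,-0.6],[0,0,-0.9],[0,0,-0.9],[0,0,-1],[0,0,-1],[1,0,-0.5],[1,0,-0.5],[1,0,0],[0,0,0],[0,0,0]], "angular": [[0,0,0],[0,0,0],[0,0,0],[0,0,0],[0,0,0],[0,0,0],[0,0,0],[0,0,0],[0,0,0],[0,0,0],[0,0,0],[0,0,0],[0,0,0],[0,0,0]], "gripper": [-0.5,-0.5,-0.5,-0.5,-0.5,-0.5,-0.5,-0.5,-0.5,-0.5,-0.5,-0.5,-0.5,-0.5]}}

```text
clock: 57.15
position: [0.5234, 0.025, 0.2891]
tcp_rot: [-2.389, -2.04, 0.001]
contact_force: [-0.1, 0.0, -0.3]
grip_width: 0.0642
gripper_force: 0.0
```

```bash
python3 - <<'E'
from h import *;from plan import *
from workcell import read_camera
c=wrist('w16');go()
s=read_camera("scene")["image"][100:270,150:330]
cv2.imwrite("pics/fin.png",np.hstack([cv2.resize(s,(406,384)),cv2.resize(c["image"],(394,384))])[:,:,::-1])
E
```

```text
t 57.2 pos [0.5234 0.0246 0.2891] psi 80.93 w 0.0638
```

View pics/fin.png

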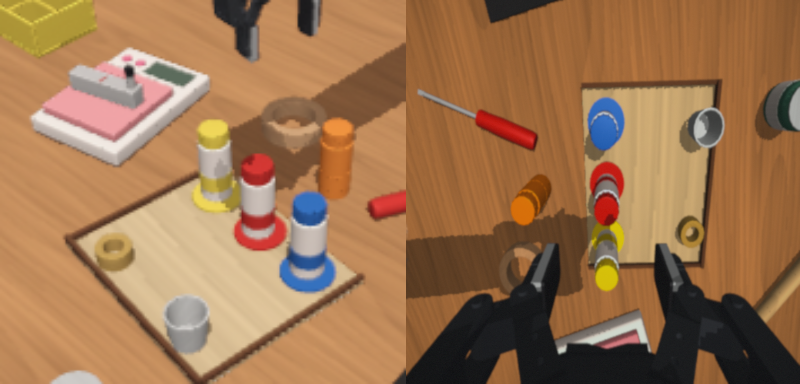

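The final picture shows the head flat in the middle of the pad (107,85). The jars stand upright on their own discs: yellow (214,165), red (258,200), blue (308,240). The cup, collar and look-alikes are untouched and the gripper is clear.

```bash
python3 -c "
from workcell import *
print(hand_in())"
```

```text
the job is handed in; nothing more can be done
None
```

The job is done and handed in at about 57 s: the putter head lies flat in the middle of the pink pad, and all three jars stand upright on the discs of their own cap colours.

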